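# Swap the wrong jar in the gift crate

### The arm

A 6-joint arm with a two-finger parallel gripper is mounted at the origin on a cart in front of the work surface, level with it; the furniture and walls round the work are solid. World frame = base frame: x ahead of the robot, y to its left, z up, the work surface at z = 0. Lengths are in m, angles in rad, forces in N, time in s.
With the tool pointing down it reaches from about 0.375 to 0.9 m from the base axis. Payload 3.1 kg.
Tool frame: the origin (TCP) lies midway between the tips of the shut fingers; the grasp point (between the pads) lies 19 mm behind it (robot.grasp_offset is the distance from the TCP to the grasp point, in m); z points along the fingers, y is the line along which they close (so a half turn about z gives the same grasp; the last joint's range is limited). The gripper opens to 85 mm and grips with 20 to 120 N. Pads are 22 mm wide; open, the fingers measure 114 mm over their backs; the gripper's body (76 mm by 85 mm) begins 54 mm behind the grasp point. The pads swing forward as they close: fully open they stand 13 mm farther back than shut.
Start: joints at [-1.302, 0.527, 1.433, -0, 1.181, -0.178], TCP at [0.271, -0.563, 0.21] pointing down, gripper open.
Joint ranges: [-3.08, 3.08], [-0.75, 2.2], [0.22, 2.44], [-1.43, 4.57], [0, 2.65], [-2.85, 2.85]. Speed limits (rad/s): [2.79, 2.79, 3.14, 3.14, 3.14, 3.14].

### API

Orientations are given as [roll, pitch, yaw] about the fixed x, y, z axes, in that order (R = Rz(yaw) Ry(pitch) Rx(roll)).
In Python, from plant import robot gives the robot as it stands.
- The arm moves only by the shell command python3 -m inch 'ROWS' [FORCE]. ROWS is JSON, a list of rows, each a list of 7 numbers: the opening, from 0 (shut) to 1 (fully open), then the shift along the tool's x, y, z in mm, then the turn, a rotation vector about the tool's x, y, z in rad. A call has 1 to 12 rows; each row shifts and turns the commanded pose from where the row before left it, along the tool's axes as they then stand; what a row does not reach is not made up. A row lasts 1/12 s, in which the tool goes at most 41.7 mm and 7.16 degrees, less where a joint would pass 70% of its speed; a pose out of reach is approached as far as the arm can. A call is refused whole if a number of a shift passes 41.7 or a number of a turn 0.125, either way. A call with a gripper value outside its range is refused whole. The fingers move at their own pace and stop on an object; FORCE is the grip in N (left out, the last holds). Time passes only in rows, so rows that do not move let the fingers close. It gives the time, the measured TCP pose, the force, the opening and the grip force at its end, in the units of the state.
- robot.get_state(): the state, without advancing time (a new reading comes with each control period).
- robot.capture(name): name is "scene" or "top" or "wrist"; returns the picture (384x512x3 uint8, red, green, blue); there is no depth.
- robot.get_calibration(name): a dict with "fx", "fy", "cx", "cy" (pixels), "dist" ([k1, k2, p1, p2, k3] as OpenCV has them; the pictures are not rectified), "R" (3x3) and "t" (3): a world point X has camera coordinates R X + t. Camera axes: x right, y down, z forward; pixel columns grow to the right and rows downward; lengths in m; the calibration is good to about 2 mm. A picture is of the moment at which its call begins: read the wrist's pose just before it. get_calibration takes no time and is no camera call; for the wrist camera it gives the pose at the moment of the call.
- robot.hand_in(): hands the job in; it is judged then, once.
The state is a dict: "t": time; "joints": joint angles; "qvel": joint speeds; "tau": joint torques, N m; "tool_pos": TCP position; "orientation": TCP orientation; "wrist_force": force on the tool from outside, world axes, zero at the start; "moment": the same for the moment, N m; "grip_width": finger opening in m; "grip_force": force on a finger pad.
Only numpy, scipy, OpenCV 4.12 (cv2) and the standard library are available. Lean on these libraries where they do the work, as an engineer would, in place of code of your own. Each camera call takes 0.05 s, during which the arm holds its last target. There are 200 camera calls.

### The job

The gift crate was packed wrongly: put the tall green pickle jar back on the sloping display, standing in the compartment with the green pad, and pack the two grey-lidded jars on the display (amber and dark plum) upright in the gift crate, one in each compartment. Set the glass down gently and leave everything else on the table as it is.

Things in the scene. Friction and masses are not known exactly. Their poses are not given: they have to be found in the camera images.
- display: Fixed wooden jar display on steel legs, 125 x 276 x 117 mm: a row of three compartments along its y, floor sloping 23 degrees down to its low front at -x. Origin on the table under its middle; only yawed. Floor normal in its frame (-0.391, 0, 0.921), up the slope (0.921, 0, 0.391). Jars stand square to the floor, against the front lip, tops leaning over the front. The front faces left, towards the gift crate, and a little to the robot.
- display_floor (a point): Middle of the display's sloping floor, 52 mm above the display's origin. From it compartment centres lie at y = -90, 0, +90 mm in the display's frame; each is 84 mm wide and 82 mm long inside along the slope. Square to the floor, the front lip and back wall are 50 mm high, dividers 30 mm; walls 6 mm thick. A jar let go short of the lip may tip or slide a little until the lip holds it.
- pickle_place (a point): Centre of the display's one empty compartment, on its sloping floor, in the middle of a thin green pad (70 x 72 x 1 mm, nothing collides with it): the pickle jar's place. Its z is the floor normal, its x points up the slope, its y across. A pickle jar centred here stands 7 mm off the front lip; let go there it tips about 7 degrees onto the lip, so shift it down against the lip first.
- gift_crate: Pale wooden gift crate with steel corners, fixed, 206 x 108 x 42 mm, walls and floor 5 mm. One divider makes two compartments, each 95.5 x 98 mm inside, centred at x = -50 and +50 mm. Origin under its middle on the table; z up, x along its length.
- card_mat: Thin brown card, 80 x 80 x 1 mm, lying flat (fixed, nothing collides with it) in the compartment of the gift crate that is empty at the start. Origin at its middle on the crate's inner floor. It stays there; a jar stands over it.
- pickle_jar: Tall green pickle jar with a white screw lid, at first in the gift crate: body 67 mm across, 122 mm high; lid 61 mm across, from 104 to 122 mm up. About 0.48 kg. Origin at the middle of its underside, z along its axis to the lid.
- amber_jar: Amber jar with a grey lid, at first in the display: body 70 mm across, 86 mm high; lid 62 mm across, from 68 to 86 mm up. About 0.34 kg. Origin at the middle of its underside, z along its axis to the lid.
- plum_jar: Dark plum jar with a grey lid, of the same size and weight as the amber jar, at first in the display. Origin at the middle of its underside, z along its axis to the lid.
- honey_jar: Bystander: honey jar with a cream lid, 60 x 92 mm high, standing behind the gap between display and gift crate. Origin at the middle of its underside.
- peach_jar: Bystander: peach jar with a cream lid, 60 x 92 mm high, standing on the table to the left of the gift crate. Origin at the middle of its underside.
- syrup_a: Bystander: dark syrup bottle with a white cap, 56 x 193 mm high, standing behind the gift crate. Origin at the middle of its underside.
- syrup_b: Bystander: dark syrup bottle with a white cap, 56 x 193 mm high, standing behind the display at the right. Origin at the middle of its underside.
- calculator: Bystander: pocket calculator, 68 x 115 x 13 mm, lying at the back. Origin at the middle of its underside.
- red_marker: Bystander: red marker pen, 125 mm long, 17 mm thick, lying near the front edge of the table at the right. Origin at the middle of its underside.

How it is judged:
At the end, for the whole second after the job is handed in: Pickle jar in the compartment with the green pad, standing on the sloping floor (base within 25 mm of the pad's centre, square to the floor within 0.2 rad); amber and plum jars one in each compartment of the gift crate, on its floor within 7 mm, upright within 0.12 rad; all three at rest (x of pickle_jar in the frame of pickle_place between -0.025 and 0.025 m and y of pickle_jar in the frame of pickle_place between -0.025 and 0.025 m and z of pickle_jar in the frame of pickle_place between -0.008 and 0.02 m and angle between the z axis of pickle_jar and the z axis of pickle_place, either way round below 0.2 rad and x of amber_jar in the frame of gift_crate between -0.09 and 0.09 m and y of amber_jar in the frame of gift_crate between -0.04 and 0.04 m and z of amber_jar in the frame of gift_crate between 0 and 0.012 m and angle between each of amber_jar, plum_jar's own z axis and vertical below 0.12 rad and x of plum_jar in the frame of gift_crate between -0.09 and 0.09 m and y of plum_jar in the frame of gift_crate between -0.04 and 0.04 m and z of plum_jar in the frame of gift_crate between 0 and 0.012 m and linear speed of each of pickle_jar, amber_jar, plum_jar below 0.02 m/s); the robot touches nothing.
It fails at once if a bystander jar, bottle, calculator or marker is shifted more than 40 mm (distance of any of honey_jar, peach_jar, syrup_a, syrup_b, calculator, red_marker from where it was at the start of the episode above 0.04 m).
It fails at once if a bystander jar or bottle is tipped over (angle between any of honey_jar, peach_jar, syrup_a, syrup_b's own z axis and vertical above 0.35 rad).
It fails at once if a jar is dropped or banged down: more than 90 N between it and the crate or the display (contact force between any of pickle_jar, amber_jar, plum_jar and gift_crate above 90 N or contact force between any of pickle_jar, amber_jar, plum_jar and display above 90 N).
It also fails if it takes over 64 s, if anything falls off the work surface, if the arm or the gripper's body presses on something with over 40 N, if the wrist force passes 120 N, or if a joint passes its speed limit or range.

## Working session

There is one attempt and no reset: what is moved stays moved. The work goes in short steps, Python scripts to look and compute and a shell command to move; the robot and the scene stay as the last step left them, time stands still between calls to the robot, and variables do not carry over. Pictures are saved under pics/ and viewed, at most 10 in all, crops included, and the job is handed in when it is done.

```bash
ls; mkdir -p pics; python3 - <<'E'
from plant import robot
import cv2,numpy as np
for n in("scene","top"):
    im=robot.capture(n);cv2.imwrite(f"pics/{n}0.png",im[:,:,::-1]);np.save(f"{n}0.npy",im)
    c=robot.get_calibration(n);print(n,c)
print(robot.get_state())
E
```

```text
pics
scene {'fx': 406.4476606910383, 'fy': 406.4476606910383, 'cx': 253.1664111538281, 'cy': 188.48693506115958, 'dist': array([0.03752871, 0.        , 0.        , 0.        , 0.        ]), 'R': array([[-0.00688134, -0.99992819,  0.00981121],
       [-0.52419173, -0.0047483 , -0.85158704],
       [ 0.85157247, -0.01100301, -0.52412141]]), 't': array([0.02540375, 0.35699032, 1.09746901])}
top {'fx': 485.4374017535306, 'fy': 485.4374017535306, 'cx': 254.73222535508853, 'cy': 184.28049255692895, 'dist': array([-0.0518336,  0.       ,  0.       ,  0.       ,  0.       ]), 'R': array([[-0.32510507, -0.94554004, -0.01614726],
       [-0.74858578,  0.26774492, -0.60657397],
       [ 0.57786332, -0.18511266, -0.79486306]]), 't': array([0.23876365, 0.45289754, 1.13988374])}
{'t': 0.1, 'joints': array([-1.30151186e+00,  5.28370489e-01,  1.43379545e+00,  1.19571516e-06,
        1.18142375e+00, -1.78493456e-01]), 'qvel': array([ 3.45028847e-04, -2.40317125e-03, -2.28168392e-03,  1.57555112e-03,
       -3.98627458e-05, -3.35296783e-04]), 'tau': array([ 2.64178352e-04, -4.43302560e+01, -1.78586984e+01, -2.20771335e-04,
        3.85727501e-03,  1.39228703e-05]), 'tool_pos': array([ 0.27044299, -0.56267964,  0.20942643]), 'orientation': array([-3.13962755e+00, -3.55654071e-04,  4.47777120e-01]), 'wrist_force': array([-0.81335146,  0.37124978, -0.73485433]), 'moment': array([ 0.02433784, -0.01928651, -0.0273796 ]), 'grip_force': 0.0, 'grip_width': 0.08510789817734717}
```

View pics/scene0.png

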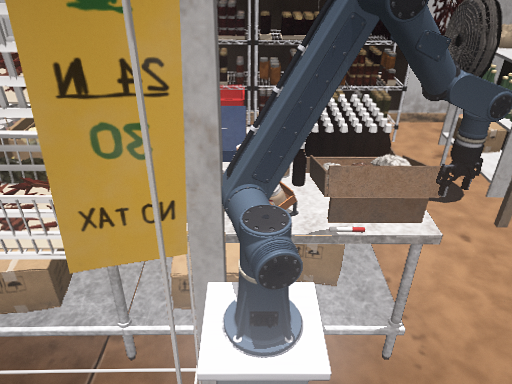

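View pics/top0.png

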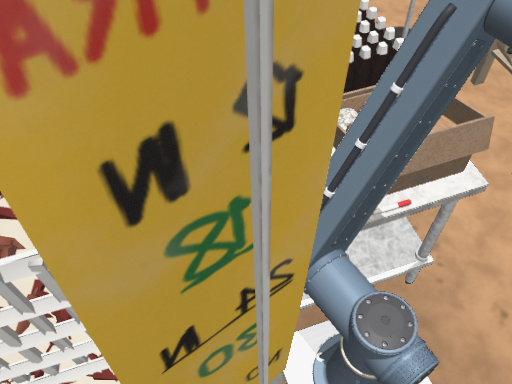

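Both fixed cameras are mostly blocked by a yellow sign and the arm itself. A cardboard box is visible on the table at the right, around scene (380,190). I'll use the wrist camera from here.

```bash
cat > h.py <<'E'
from plant import robot
import cv2,numpy as np
from scipy.spatial.transform import Rotation as Ro
def cam(n):
    c=robot.get_calibration(n);K=np.array([[c['fx'],0,c['cx']],[0,c['fy'],c['cy']],[0,0,1]])
    return K,np.array(c['dist']),np.array(c['R']),np.array(c['t'])
def rays(C,uv):
    K,d,R,t=C;u=cv2.undistortPoints(np.array(uv,float).reshape(-1,1,2),K,d)[:,0]
    return -R.T@t,np.c_[u,np.ones(len(u))]@R
def onz(C,uv,z):
    o,r=rays(C,uv);return o+r*((z-o[2])/r[:,2])[:,None]
def proj(C,X):
    K,d,R,t=C;return cv2.projectPoints(np.array(X,float).reshape(-1,3),cv2.Rodrigues(R)[0],t,K,d)[0][:,0]
def tool():
    s=robot.get_state();return np.array(s['tool_pos']),Ro.from_euler('xyz',s['orientation']).as_matrix()
def snap(n,name,show=False):
    import pickle
    C=cam(n);im=robot.capture(n);pickle.dump((C,im),open(name+'.pkl','wb'));cv2.imwrite(f'pics/{name}.png',cv2.resize(im[:,:,::-1],None,fx=1.5,fy=1.5));return C,im
def load(name):
    import pickle;return pickle.load(open(name+'.pkl','rb'))
def plan(p,R,t=None):
    "shift (tool mm) and rotvec (tool) to target pose"
    p0,R0=tool() if t is None else t
    return np.round(R0.T@(np.array(p)-p0)*1000,1),np.round(Ro.from_matrix(R0.T@R).as_rotvec(),3)
E
python3 - <<'E'
from h import *
C,im=snap('wrist','w0');p,R=tool()
print('cam pos',-C[2].T@C[3],'fx',C[0][0]);print('in tool',R.T@(-C[2].T@C[3]-p));print('axes in tool(cols x,y,z cam)',(C[2]@R).T.round(2));print(R.round(2))
print([onz(C,[[u,v]],0).round(2)[0] for u,v in((0,0),(511,0),(0,383),(511,383))])
E
```

```text
cam pos [ 0.33881417 -0.53123219  0.3740203 ] fx [332.73631387   0.         253.2081067 ]
in tool [ 0.07529809  0.00087186 -0.16446818]
axes in tool(cols x,y,z cam) [[ 0.   -0.96 -0.3 ]
 [ 1.    0.   -0.  ]
 [ 0.   -0.3   0.96]]
[[ 0.9   0.43 -0.  ]
 [ 0.43 -0.9   0.  ]
 [ 0.   -0.   -1.  ]]
[array([ 0.31, -0.23,  0.  ]), array([ 0.55, -0.74,  0.  ]), array([-0.25, -0.35,  0.  ]), array([ 0.12, -1.11,  0.  ])]
```

View pics/w0.png

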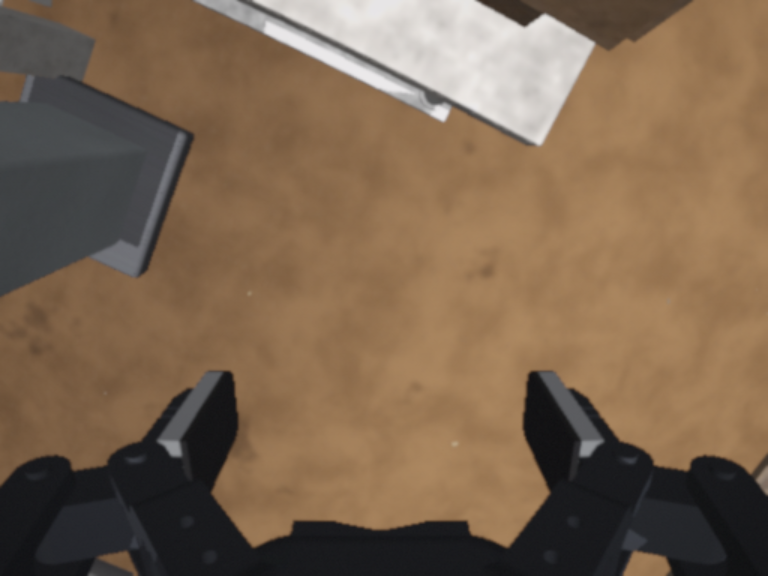

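The wrist view shows the table edge at the top of the image, the box's brown corner at (590,20) and open floor below. The camera sits at tool +x and looks back toward the fingertips. Next I'll estimate where the sign, post and box are so I can route around them.

```bash
python3 - <<'E'
from h import *
S=cam('scene');T=cam('top')
for n,C in(('scene',S),('top',T)): print(n,(-C[2].T@C[3]).round(3),'fwd',C[2][2].round(2))
print('box base',onz(S,[[328,222],[424,222]],0).round(3)); 
b=onz(S,[[328,222],[424,222]],0); o,r=rays(S,[[330,168],[440,167]])
print('box top front',[ (o+q*((b[i][0]-o[0])/q[0])).round(3) for i,q in enumerate(r)])
print('marker',onz(S,[[350,229]],0.008).round(3),'table front',onz(S,[[300,240],[438,240]],0).round(3))
def plane(C,a,b):
    o,r=rays(C,[a,b]);return np.cross(r[0],r[1]),o
for name,a,b in(('post',(205,50),(207,250)),('rod',(133,40),(160,280)),('signR',(182,40),(187,245))):
  for tn,c,d in (('post',(258,40),(263,350)),('signR',(355,40),(290,340))):
    n1,o1=plane(S,a,b);n2,o2=plane(T,c,d)
    dirn=np.cross(n1,n2);dirn/=np.linalg.norm(dirn)
    P=np.linalg.lstsq(np.array([n1,n2,[0,0,1]]),np.array([n1@o1,n2@o2,0.3]),rcond=None)[0]
    print(name,tn,P.round(3),dirn.round(2))
E
```

```text
scene [-0.747  0.039  0.879] fwd [ 0.85 -0.01 -0.52]
top [-0.242  0.316  1.185] fwd [ 0.58 -0.19 -0.79]
box base [[ 0.45  -0.25   0.   ]
 [ 0.454 -0.6    0.   ]]
box top front [array([ 0.45 , -0.233,  0.224]), array([ 0.454, -0.601,  0.228])]
marker [[ 0.399 -0.319  0.008]] table front [[ 0.346 -0.137  0.   ]
 [ 0.35  -0.61  -0.   ]]
post post [0.222 0.156 0.3  ] [-0.1   0.03 -0.99]
post signR [0.073 0.142 0.3  ] [-0.    0.04 -1.  ]
rod post [-0.039  0.244  0.3  ] [-0.05  0.01 -1.  ]
rod signR [-0.069  0.236  0.3  ] [ 0.01  0.03 -1.  ]
signR post [0.103 0.197 0.3  ] [-0.12  0.04 -0.99]
signR signR [0.011 0.183 0.3  ] [-0.02  0.05 -1.  ]
```

```bash
python3 -m inch '[[1,0,0,-35,0,0,-0.12],[1,0,0,-35,0,0,0.12],[1,0,0,-35,0,0,0],[1,0,0,-35,0,0,0],[1,0,0,-35,0,0,0],[1,0,0,-35,0,0,0]]' && python3 -m inch '[[1,27,-31,0,0,0,0],[1,27,-31,0,0,0,0],[1,27,-31,0,0,0,0],[1,27,-31,0,0,0,0],[1,27,-31,0,0,0,0],[1,27,-31,0,0,0,0],[1,27,-31,0,0,0,0],[1,27,-31,0,0,0,0],[1,27,-31,0,0,0,0],[1,27,-31,0,0,0,0],[1,27,-31,0,0,0,0],[1,27,-31,0,0,0,0]]' && python3 -m inch '[[1,27,-31,0,0,0,0],[1,27,-31,0,0,0,0],[1,0,0,0,0,0,-0.122],[1,0,0,0,0,0,-0.122],[1,0,0,0,0,0,-0.122],[1,0,0,0,0,0,-0.122],[1,0,0,0,0,0,-0.122],[1,0,0,0,0,0,-0.122],[1,0,0,0,0,0,-0.122],[1,0,0,0,0,0,-0.122],[1,0,0,0,0,0,-0.122],[1,0,0,0,0,0,-0.122]]' && python3 -m inch '[[1,0,0,0,0,0,-0.122],[1,0,0,0,0,0,-0.122],[1,0,0,0,0,0,-0.122],[1,0,0,0,0,0,-0.122],[1,0,0,0,0,0,-0.122],[1,0,0,0,0,0,-0.122],[1,0,0,0,0,0,-0.122],[1,0,0,0,0,0,-0.122],[1,0,0,0,0,0,-0.122],[1,0,0,0,0,0,-0.122],[1,0,0,0,0,0,-0.122],[1,0,0,0,0,0,0]]'
python3 - <<'E'
from h import *
snap('wrist','w1');s=robot.get_state();print(s['joints'].round(2),s['tool_pos'],s['orientation'])
E
```

```text
t: 0.65
tool_pos: [0.2705, -0.5628, 0.4217]
orientation: [-3.141, -0.0, 0.448]
wrist_force: [-0.5, -0.8, 0.1]
grip_width: 0.0857
grip_force: 0.0
t: 1.65
tool_pos: [0.4013, -0.0857, 0.4203]
orientation: [3.142, -0.0, 0.447]
wrist_force: [0.3, 0.5, -0.7]
grip_width: 0.0853
grip_force: 0.0
t: 2.65
tool_pos: [0.4231, -0.0084, 0.42]
orientation: [-3.141, -0.0, 1.674]
wrist_force: [-0.2, -0.1, 0.9]
grip_width: 0.0852
grip_force: 0.0
t: 3.65
tool_pos: [0.4231, -0.0084, 0.42]
orientation: [3.141, -0.001, 3.012]
wrist_force: [-0.9, 0.1, -0.2]
grip_width: 0.0854
grip_force: 0.0
[-0.29  0.03  1.56 -0.    1.55 -1.72] [ 0.42318879 -0.00839392  0.42007591] [ 3.14150952e+00 -5.92145109e-04  3.00732639e+00]
```

View pics/w1.png

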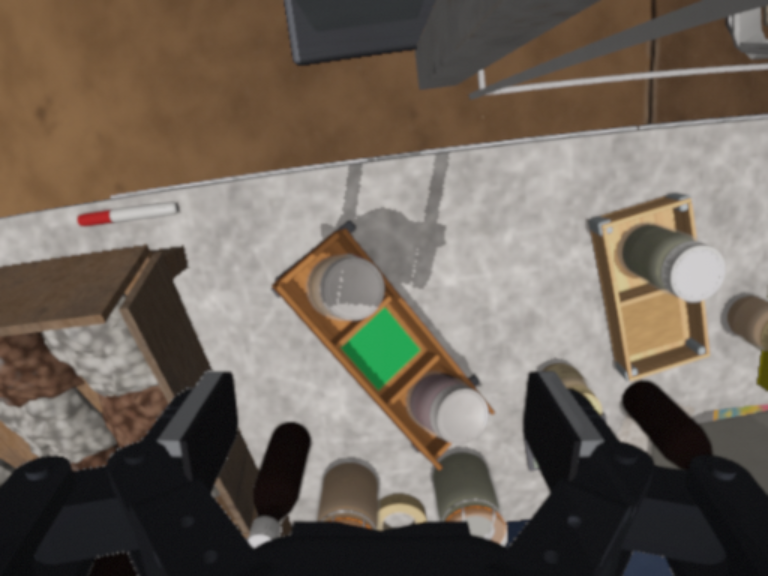

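The picture shows the display in the middle, with the amber jar at (350,288), the green pad at (381,347) and the plum jar at (457,412). The crate is at right with corners (597,222), (686,198), (707,352) and (627,378), and the pickle lid is at (696,271). Peach jar, honey jar and bottles stand around them. These pixels are in the 1.5x picture.

```bash
python3 - <<'E'
from h import *
C,im=load('w1')
h=cv2.cvtColor(im,cv2.COLOR_RGB2HSV)
m=((h[...,0]>55)&(h[...,0]<80)&(h[...,1]>150)&(h[...,2]>80)).astype(np.uint8)
c=max(cv2.findContours(m,0,cv2.CHAIN_APPROX_NONE)[0],key=cv2.contourArea)
cen=cv2.moments(m,True);cen=[cen['m10']/cen['m00'],cen['m01']/cen['m00']]
P=onz(C,[cen],.053)[0];print('pad',cen,P.round(4),m.sum())
yaw=np.radians(-45)
o,r=rays(C,c[:,0])
for k in range(6):
    n=Ro.from_euler('z',yaw).apply([-.391,0,.921]);ux=Ro.from_euler('z',yaw).apply([.921,0,.391]);uy=np.cross(n,ux)
    X=o+r*(((P-o)@n)/(r@n))[:,None]-P
    q=np.c_[X@ux,X@uy].astype(np.float32)*1000
    (a,b),(w,hh),ang=cv2.minAreaRect(q)
    d=ang if abs(ang)<45 else ang-90*np.sign(ang)
    print(np.degrees(yaw).round(1),(round(a,1),round(b,1)),(round(w,1),round(hh,1)),round(d,1)); yaw+=np.radians(d)*.9
k=1/1.5
cr=onz(C,np.array([[597,222],[686,198],[707,352],[627,378]])*k,.042);print('crate',cr.round(3),cr.mean(0).round(4))
e1=(cr[3]-cr[0]+cr[2]-cr[1])/2;e2=(cr[1]-cr[0]+cr[2]-cr[3])/2;print(np.linalg.norm(e1),np.linalg.norm(e2),np.degrees(np.arctan2(e1[1],e1[0])),np.degrees(np.arctan2(e2[1],e2[0])))
# white/grey lids by Hough
g=cv2.medianBlur(cv2.cvtColor(im,cv2.COLOR_RGB2GRAY),3)
hc=cv2.HoughCircles(g,cv2.HOUGH_GRADIENT,1.2,30,param1=120,param2=16,minRadius=14,maxRadius=26)
for u,v,R_ in (hc[0] if hc is not None else []): 
    if 140<v<310 and u>180: print((u*1.5).round(),(v*1.5).round(),(R_*1.5).round(),onz(C,[[u,v]],.128)[0].round(4))
E
```

```text
pad [253.42330383480825, 232.0693215339233] [ 0.589  -0.0304  0.053 ] 1356
-45.0 (-0.4, 0.5) (64.2, 66.6) -13.7
-57.3 (-0.4, 0.7) (65.7, 66.4) -1.9
-59.1 (-0.4, 0.7) (66.0, 66.4) -0.2
-59.2 (-0.4, 0.7) (66.1, 66.4) -0.0
-59.3 (-0.4, 0.7) (66.1, 66.4) -0.0
-59.3 (-0.4, 0.7) (66.1, 66.4) -0.0
crate [[0.474 0.229 0.042]
 [0.459 0.334 0.042]
 [0.656 0.373 0.042]
 [0.676 0.268 0.042]] [0.5664 0.301  0.042 ]
0.20324121807797033 0.10606291048522404 11.127918973570315 99.6915138891414
354.0 289.0 30.0 [ 0.4902 -0.0432  0.128 ]
386.0 359.0 38.0 [ 0.5679 -0.0217  0.128 ]
559.0 424.0 38.0 [0.6692 0.1525 0.128 ]
647.0 332.0 38.0 [0.5746 0.2456 0.128 ]
465.0 417.0 28.0 [0.6455 0.0528 0.128 ]
644.0 253.0 30.0 [0.4903 0.2391 0.128 ]
703.0 276.0 32.0 [0.5222 0.3026 0.128 ]
305.0 287.0 26.0 [ 0.4824 -0.0894  0.128 ]
743.0 316.0 22.0 [0.5716 0.3509 0.128 ]
640.0 406.0 38.0 [0.6607 0.2419 0.128 ]
289.0 442.0 22.0 [ 0.6524 -0.1378  0.128 ]
```

```bash
python3 -m inch '[[1,0,0,0,0,0,-0.112],[1,0,0,0,0,0,-0.112],[1,0,0,0,0,0,-0.112],[1,0,0,0,0,0,-0.112],[1,0,0,0,0,0,-0.112],[1,0,0,0,0,0,-0.112]]' && python3 -m inch '[[1,-24.4,21.5,22,0,0,0],[1,-24.4,21.5,22,0,0,0],[1,-24.4,21.5,22,0,0,0],[1,-24.4,21.5,22,0,0,0],[1,-24.4,21.5,22,0,0,0],[1,-24.4,21.5,22,0,0,0],[1,-24.4,21.5,22,0,0,0],[1,-24.4,21.5,22,0,0,0],[1,-24.4,21.5,22,0,0,0],[1,-24.4,21.5,22,0,0,0],[1,0,0,0,0,0,0],[1,0,0,0,0,0,0]]'
cat >> h.py <<'E'
a=np.radians(-59);UX=np.array([.921*np.cos(a),.921*np.sin(a),.391]);UN=np.array([-.391*np.cos(a),-.391*np.sin(a),.921]);UY=np.cross(UN,UX)
P0=np.array([.589,-.0304,.052])
Rv=np.c_[-UY,np.cross([0,0,-1],-UY),[0,0,-1]];Rt=Rv@Ro.from_rotvec([.4014,0,0]).as_matrix()
def circ(C,im,z,lo,hi,name=None,p2=18,near=None):
    "circles -> points on plane z; near: expected xyz"
    g=cv2.medianBlur(cv2.cvtColor(im,cv2.COLOR_RGB2GRAY),5)
    hc=cv2.HoughCircles(g,cv2.HOUGH_GRADIENT,1.2,20,param1=100,param2=p2,minRadius=lo,maxRadius=hi)
    for u,v,r in hc[0][:8]: print('circ',(u*1.5).round(),(v*1.5).round(),(r*1.5).round(),onz(C,[[u,v]],z)[0].round(4),'rad mm',round((np.linalg.norm(onz(C,[[u+r,v]],z)-onz(C,[[u,v]],z)))*1000,1))
E
python3 - <<'E'
from h import *
C,im=snap('wrist','w2');s=robot.get_state();print(s['joints'].round(2),s['tool_pos'],s['orientation'])
circ(C,im,.127,40,75)
print(Rt[:,2],-UN)
E
```

```text
t: 4.2
tool_pos: [0.4233, -0.0084, 0.4201]
orientation: [3.141, -0.0, -2.599]
wrist_force: [-0.3, 0.4, 0.2]
grip_width: 0.0856
grip_force: 0.0
t: 5.2
tool_pos: [0.521, 0.3023, 0.1979]
orientation: [3.141, -0.005, -2.601]
wrist_force: [-0.5, 0.7, -0.6]
grip_width: 0.0856
grip_force: 0.0
[ 0.34  0.51  1.5  -0.    1.13 -1.77] [0.5215519  0.30148144 0.19939879] [-3.14156437e+00 -2.34402970e-03 -2.60199878e+00]
circ 379.0 267.0 68.0 [0.5117 0.2952 0.127 ] rad mm 33.3
circ 701.0 354.0 68.0 [0.4631 0.4696 0.127 ] rad mm 42.4
circ 361.0 242.0 96.0 [0.5054 0.2813 0.127 ] rad mm 46.2
circ 307.0 316.0 108.0 [0.5522 0.2771 0.127 ] rad mm 54.3
circ 658.0 363.0 108.0 [0.4797 0.4512 0.127 ] rad mm 65.9
circ 368.0 330.0 108.0 [0.543  0.3076 0.127 ] rad mm 54.9
circ 678.0 329.0 102.0 [0.4589 0.4476 0.127 ] rad mm 61.7
circ 359.0 293.0 84.0 [0.5279 0.2935 0.127 ] rad mm 41.6
[ 0.20145499 -0.33527741 -0.92051491] [ 0.20137989 -0.33515241 -0.921     ]
```

View pics/w2.png

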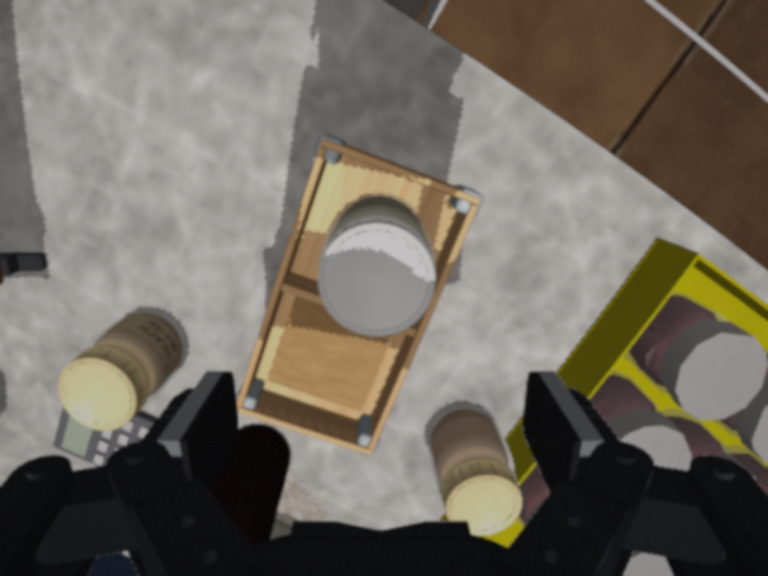

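The lid shows as a circle centred at (378,279) with radius about 57. The crate corners are at (323,140), (479,197), (372,450) and (240,408). A bystander jar stands at (475,470), with a yellow crate beyond it on the left.

```bash
python3 - <<'E'
from h import *
C,im=load('w2');k=1/1.5
L=onz(C,[[378*k,279*k],[434*k,279*k]],.127);print('lid',L.round(4),np.linalg.norm(L[1]-L[0]))
cr=onz(C,np.array([[323,140],[479,197],[372,450],[240,408]])*k,.042);print('crate',cr.round(3),cr.mean(0).round(4))
e1=(cr[3]-cr[0]+cr[2]-cr[1])/2;e2=(cr[1]-cr[0]+cr[2]-cr[3])/2;print(np.linalg.norm(e1),np.linalg.norm(e2),np.degrees(np.arctan2(e1[1],e1[0])),np.degrees(np.arctan2(e2[1],e2[0])))
print('plan',plan([L[0][0],L[0][1],.075],Rv))
print('yellow edge',onz(C,[[660*k,240*k],[510*k,430*k]],.1).round(3))
E
```

```text
lid [[0.5171 0.2979 0.127 ]
 [0.5028 0.3216 0.127 ]] 0.027604286514031507
crate [[0.479 0.235 0.042]
 [0.458 0.338 0.042]
 [0.657 0.376 0.042]
 [0.676 0.274 0.042]] [0.5674 0.3057 0.042 ]
0.20161200451323308 0.10439849639505899 11.065000805665571 101.07727781051639
plan (array([  5.4,  -0.7, 124.4]), array([-0.   , -0.002, -0.001]))
yellow edge [[0.424 0.424 0.1  ]
 [0.565 0.421 0.1  ]]
```

```bash
python3 -m inch '[[1,5,0,26,0,0,0],[1,0,0,26,0,0,0],[1,0,0,26,0,0,0],[1,0,0,26,0,0,0],[1,0,0,20,0,0,0],[1,0,0,9,0,0,0],[0,0,0,0,0,0,0],[0,0,0,0,0,0,0],[0,0,0,0,0,0,0],[0,0,0,0,0,0,0],[0,0,0,0,0,0,0],[0,0,0,0,0,0,0]]' 60 && python3 -m inch '[[0,0,0,0,0,0,0],[0,0,0,-10,0,0,0],[0,0,0,-10,0,0,0],[0,0,0,-20,0,0,0]]'
python3 - <<'E'
from h import *
p,R=tool();print(p,robot.get_state()['joints'].round(2))
E
```

```text
t: 6.25
tool_pos: [0.5191, 0.299, 0.0696]
orientation: [-3.14, 0.003, -2.601]
wrist_force: [-0.4, 0.3, 6.8]
grip_width: 0.058
grip_force: 65.3
t: 6.58
tool_pos: [0.5157, 0.2981, 0.106]
orientation: [3.14, -0.006, -2.602]
wrist_force: [-0.8, -0.2, -6.2]
grip_width: 0.0581
grip_force: 65.8
[0.51568991 0.29808593 0.10604719] [ 0.34  0.62  1.59  0.    0.93 -1.77]
```

```bash
python3 - <<'E'
from h import *
p,R=tool();B=P0-.004*UX
H=B+UN*(.0615+.1)
print('hover',H)
q=np.array([.5157,.298,.24])
print(plan(q,Rv)); print('from lifted',plan(H,Rt,(q,Rv)),'then', plan(B+UN*.0615,Rt,(H,Rt)))
C,im=snap('wrist','w3')
E
```

```text
hover [0.55457975 0.02688492 0.1991775 ]
(array([ 8.00e-01,  1.00e-01, -1.34e+02]), array([ 0.001, -0.006, -0.001]))
from lifted (array([ 106.4, -252.7,   40.8]), array([ 0.401, -0.   , -0.   ])) then (array([  0. ,  -0. , 100.1]), array([ 0.,  0., -0.]))
```

View pics/w3.png

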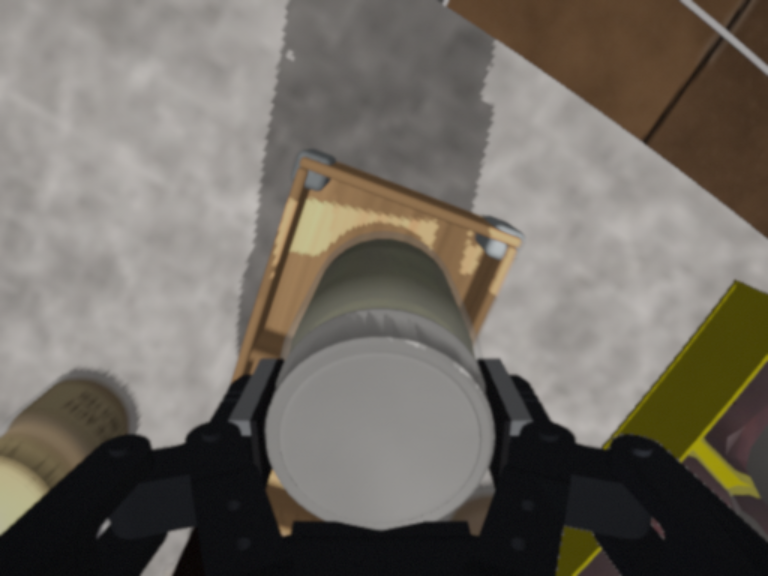

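The pickle lid is centred at (381,432), level and held evenly by both fingers.

```bash
python3 -m inch '[[0,0,0,-33,0,0,0],[0,0,0,-33,0,0,0],[0,0,0,-33,0,0,0],[0,0,0,-33,0,0,0],[0,13,-31.6,5,0,0,0],[0,13,-31.6,5,0,0,0],[0,13,-31.6,5,0,0,0],[0,13,-31.6,5,0,0,0],[0,13,-31.6,5,0,0,0],[0,13,-31.6,5,0,0,0],[0,13,-31.6,5,0,0,0],[0,13,-31.6,5,0,0,0]]' && python3 -m inch '[[0,0,0,0,0.1,0,0],[0,0,0,0,0.1,0,0],[0,0,0,0,0.1,0,0],[0,0,0,0,0.1,0,0],[0,0,0,0,0,0,0],[0,0,0,0,0,0,0]]'
python3 - <<'E'
from h import *
C,im=load('w3');X=onz(C,[[381/1.5,432/1.5]],.166)[0];print('lid rel tool',Rv.T@(X-np.array([.5157,.2981,.106])))
p,R=tool();B=P0-.004*UX
H=B+UN*(.0615+.1);print(plan(H,Rt),robot.get_state()['joints'].round(2))
C,im=snap('wrist','w4')
E
```

```text
t: 7.63
tool_pos: [0.5582, 0.0271, 0.199]
orientation: [3.141, -0.0, -2.601]
wrist_force: [0.9, 0.4, -6.7]
grip_width: 0.0579
grip_force: 67.9
t: 8.13
tool_pos: [0.557, 0.03, 0.1984]
orientation: [-2.746, -0.002, -2.599]
wrist_force: [0.1, -0.0, -6.2]
grip_width: 0.0578
grip_force: 68.3
lid rel tool [ 0.00515917 -0.00067644 -0.06      ]
(array([ 3.6, -1.6, -0.2]), array([ 0.005, -0.002,  0.002])) [ 0.05  0.43  1.75 -0.48  0.83 -1.76]
```

View pics/w4.png

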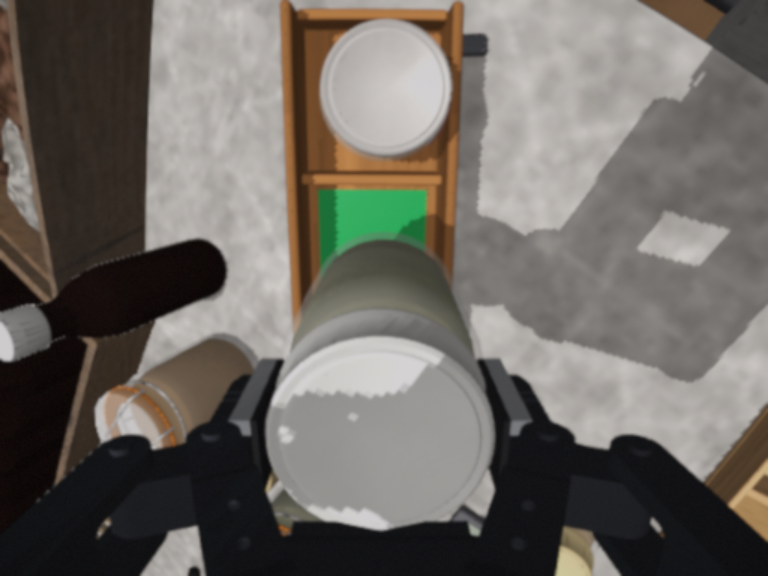

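The tilted gripper lines up with the display. The pad spans columns 319–428 with its upper edge at row 188, and the divider is at row 180. The amber lid is at (386,88).

```bash
python3 - <<'E'
from h import *
C,im=load('w4');p,R=tool();o,r=rays(C,np.array([[319,220],[428,220],[373,188],[373,189]])/1.5)
d=((P0-o)@UN)/(r@UN);X=o+r*d[:,None]
print('rel tool mm',((X-p)@R*1000).round(1)); print('in display xy mm',np.c_[(X-P0)@UX,(X-P0)@UY].round(4)*1000)
h=cv2.cvtColor(im,cv2.COLOR_RGB2HSV);m=((h[...,0]>55)&(h[...,0]<80)&(h[...,1]>150)&(h[...,2]>60));ys,xs=np.where(m);print(xs.min()*1.5,xs.max()*1.5,ys.min()*1.5)
t=robot.get_state();print(t['tool_pos'])
e=Ro.from_matrix(R.T@Rt).as_rotvec();print(e)
print('amber lid top', end=' ');z=.0497+.0792-.0; o2,r2=rays(C,np.array([[386,88]])/1.5);A=P0-.09*UY-.006*UX+.086*UN;X=o2+r2[0]*(((A-o2)@UN)/(r2[0]@UN));print(X,A)
E
```

```text
rel tool mm [[ 20.  -39.5 161.4]
 [ 20.1  32.3 161.7]
 [ 40.9  -3.9 161.5]
 [ 40.3  -3.9 161.5]]
in display xy mm [[ 34.8 -15.6]
 [-37.  -15.6]
 [ -0.8 -36.5]
 [ -0.8 -35.8]]
319.5 423.0 190.5
[0.55842504 0.02922387 0.1990919 ]
[ 3.97795025e-03 -2.19788082e-04  5.45481823e-05]
amber lid top [ 0.49000261 -0.04265782  0.12829603] [ 0.49160362 -0.04324562  0.12886   ]
```

```bash
python3 -m inch '[[0,3,0,20,0,0,0],[0,0,0,25,0,0,0],[0,0,0,20,0,0,0],[0,0,0,15,0,0,0],[0,0,0,10,0,0,0],[0,0,0,3,0,0,0],[0,0,0,0,0,0,0],[0,0,0,0,0,0,0]]' && python3 -m inch '[[0,0,0,1.5,0,0,0],[0,0,0,0,0,0,0]]'  && python3 -m inch '[[0,0,0,1.5,0,0,0],[0,0,0,0,0,0,0]]'
```

```text
t: 8.85
tool_pos: [0.5755, -0.0044, 0.1143]
orientation: [-2.741, 0.001, -2.602]
wrist_force: [0.3, -0.6, -6.2]
grip_width: 0.0577
grip_force: 68.3
t: 9.02
tool_pos: [0.5756, -0.0043, 0.1131]
orientation: [-2.741, 0.002, -2.601]
wrist_force: [-1.0, 0.0, -6.0]
grip_width: 0.0579
grip_force: 68.3
t: 9.18
tool_pos: [0.5755, -0.0048, 0.1113]
orientation: [-2.741, 0.001, -2.601]
wrist_force: [0.4, 0.3, -5.8]
grip_width: 0.0577
grip_force: 68.3
```

```bash
for i in 1; do :; done; python3 -m inch '[[0,0,0,2,0,0,0],[0,0,0,0,0,0,0]]' && python3 -m inch '[[0,0,0,1.5,0,0,0],[0,0,0,0,0,0,0]]'  && python3 -m inch '[[0,0,0,1.5,0,0,0],[0,0,0,0,0,0,0]]'&& python3 -m inch '[[0,0,0,1,0,0,0],[0,0,0,0,0,0,0]]'
```

```text
t: 9.35
tool_pos: [0.5758, -0.0048, 0.1108]
orientation: [-2.74, 0.002, -2.601]
wrist_force: [-4.8, 5.4, 6.5]
grip_width: 0.0583
grip_force: 70.6
t: 9.52
tool_pos: [0.576, -0.0047, 0.1107]
orientation: [-2.74, 0.003, -2.601]
wrist_force: [-8.7, 8.5, 15.0]
grip_width: 0.058
grip_force: 72.4
t: 9.68
tool_pos: [0.5762, -0.0046, 0.1106]
orientation: [-2.739, 0.004, -2.6]
wrist_force: [-11.8, 13.8, 23.6]
grip_width: 0.0579
grip_force: 74.1
t: 9.85
tool_pos: [0.5763, -0.0045, 0.1105]
orientation: [-2.739, 0.004, -2.6]
wrist_force: [-14.7, 16.3, 30.3]
grip_width: 0.0579
grip_force: 75.3
```

```bash
python3 -m inch '[[0,0,0,-2.5,0,0,0],[0,0,0,-2,0,0,0],[0,0,2,0,0,0,0],[0,0,0,0,0,0,0]]' && python3 -m inch '[[0,0,1.5,0,0,0,0],[0,0,0,0,0,0,0]]'  && python3 -m inch '[[0,0,1.5,0,0,0,0],[0,0,0,0,0,0,0]]'
```

```text
t: 10.18
tool_pos: [0.5761, -0.0041, 0.1106]
orientation: [-2.738, 0.002, -2.6]
wrist_force: [-3.7, 3.4, 9.5]
grip_width: 0.058
grip_force: 71.5
t: 10.35
tool_pos: [0.5762, -0.0037, 0.1104]
orientation: [-2.737, 0.002, -2.6]
wrist_force: [-2.8, 1.2, 10.0]
grip_width: 0.058
grip_force: 71.6
t: 10.52
tool_pos: [0.576, -0.0029, 0.1101]
orientation: [-2.736, 0.003, -2.599]
wrist_force: [-2.0, -1.5, 8.9]
grip_width: 0.0581
grip_force: 71.5
```

```bash
python3 -m inch '[[0,0,1.5,0,0,0,0],[0,0,0,0,0,0,0]]' && python3 -m inch '[[0,0,1.5,0,0,0,0],[0,0,0,0,0,0,0]]'  && python3 -m inch '[[0,0,1.5,0,0,0,0],[0,0,0,0,0,0,0]]'
python3 - <<'E'
from h import *
p,R=tool();print(((p-P0)@np.c_[UX,UY,UN]*1000).round(1), Ro.from_matrix(R.T@Rt).as_rotvec().round(3))
E
```

```text
t: 10.68
tool_pos: [0.5757, -0.0019, 0.1096]
orientation: [-2.735, 0.003, -2.599]
wrist_force: [-0.9, -1.2, 8.7]
grip_width: 0.0579
grip_force: 71.4
t: 10.85
tool_pos: [0.5753, -0.0007, 0.1091]
orientation: [-2.735, 0.004, -2.599]
wrist_force: [-0.8, -1.0, 9.1]
grip_width: 0.0582
grip_force: 71.3
t: 11.02
tool_pos: [0.575, 0.0, 0.1088]
orientation: [-2.734, 0.003, -2.599]
wrist_force: [1.2, -3.2, 9.3]
grip_width: 0.0581
grip_force: 70.9
[-8.4  3.7 65.3] [-0.006  0.004  0.   ]
```

```bash
python3 -m inch '[[0,0,1.5,0,0,0,0],[0,0,0,0,0,0,0]]' && python3 -m inch '[[0,0,1.5,0,0,0,0],[0,0,0,0,0,0,0]]'
```

```text
t: 11.18
tool_pos: [0.5751, 0.0003, 0.1088]
orientation: [-2.732, 0.003, -2.598]
wrist_force: [2.1, -6.6, 9.0]
grip_width: 0.0581
grip_force: 70.4
t: 11.35
tool_pos: [0.5753, 0.0005, 0.1087]
orientation: [-2.73, 0.003, -2.598]
wrist_force: [3.1, -11.1, 9.8]
grip_width: 0.0579
grip_force: 70.2
```

```bash
python3 -m inch '[[0,0,-2.5,0,0,0,0],[0,0,0,0,0,0,0],[0.8,0,0,0,0,0,0],[1,0,0,0,0,0,0],[1,0,0,0,0,0,0],[1,0,0,0,0,0,0],[1,0,0,0,0,0,0],[1,0,0,-15,0,0,0],[1,0,0,-30,0,0,0],[1,0,0,-35,0,0,0],[1,0,0,-35,0,0,0],[1,0,0,0,0,0,0]]'
python3 - <<'E'
from h import *
C,im=snap('wrist','w5');p,R=tool();print(p,robot.get_state()['joints'].round(2))
E
```

```text
t: 12.35
tool_pos: [0.5504, 0.0429, 0.2174]
orientation: [-2.737, 0.01, -2.599]
wrist_force: [0.9, -0.5, 0.2]
grip_width: 0.0857
grip_force: 0.0
[0.54958334 0.04216007 0.21496967] [ 0.08  0.4   1.75 -0.48  0.86 -1.74]
```

View pics/w5.png

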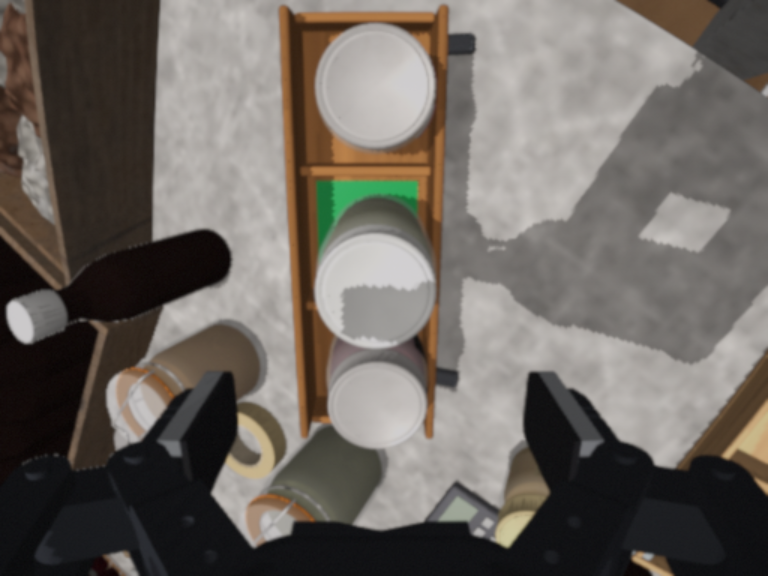

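The pickle jar stands square against the lip with its lid at (376,287), r≈60. The plum lid is at (377,402) with r≈49, and the amber lid at (375,86) with r≈60.

```bash
python3 - <<'E'
from h import *
C,im=load('w5');p,R=tool();F=P0+0
for nm,uv,hh in(('pickle',(376,287),.122),('plum',(377,402),.086),('amber',(375,86),.086)):
    o,r=rays(C,[np.array(uv)/1.5]);Q=F+hh*UN;X=o+r[0]*(((Q-o)@UN)/(r[0]@UN))
    print(nm,'display',((X-P0)@np.c_[UX,UY,UN]*1000).round(1),'tool',((X-p)@R*1000).round(1),'TCP target shift',plan(X-UN*.026,Rt))
E
```

```text
pickle display [ -8.3   1.3 122.1] tool [ 2.7 -3.9 60.2] TCP target shift (array([ 2.8, -3.9, 86.2]), array([-0.002,  0.007, -0.001]))
plum display [-8.1 85.8 86.1] tool [-81.5  -3.9  96.8] TCP target shift (array([-81.3,  -3.8, 122.8]), array([-0.002,  0.007, -0.001]))
amber display [ -7.7 -91.8  86.1] tool [95.9 -4.5 95.6] TCP target shift (array([ 96.1,  -4.4, 121.6]), array([-0.002,  0.007, -0.001]))
```

```bash
python3 -m inch '[[1,-28,-1,0,0,0,0],[1,-28,-1,0,0,0,0],[1,-28,-1,0,0,0,0],[1,0,0,28,0,0,0],[1,0,0,32,0,0,0],[1,0,0,28,0,0,0],[1,0,0,20,0,0,0],[1,0,0,10,0,0,0],[1,0,0,2,0,0,0],[1,0,0,0,0,0,0]]'
python3 - <<'E'
from h import *
C,im=snap('wrist','w6');p,R=tool();print(((p-P0)@np.c_[UX,UY,UN]*1000).round(1),Ro.from_matrix(R.T@Rt).as_rotvec().round(3),robot.get_state()['joints'].round(2))
E
```

```text
t: 13.23
tool_pos: [0.6448, 0.0412, 0.101]
orientation: [-2.743, -0.002, -2.602]
wrist_force: [0.3, 0.8, 0.4]
grip_width: 0.0854
grip_force: 0.0
[-10.4  85.6  59. ] [ 0.001 -0.    -0.001] [ 0.06  0.67  1.6  -0.53  0.75 -1.68]
```

View pics/w6.png

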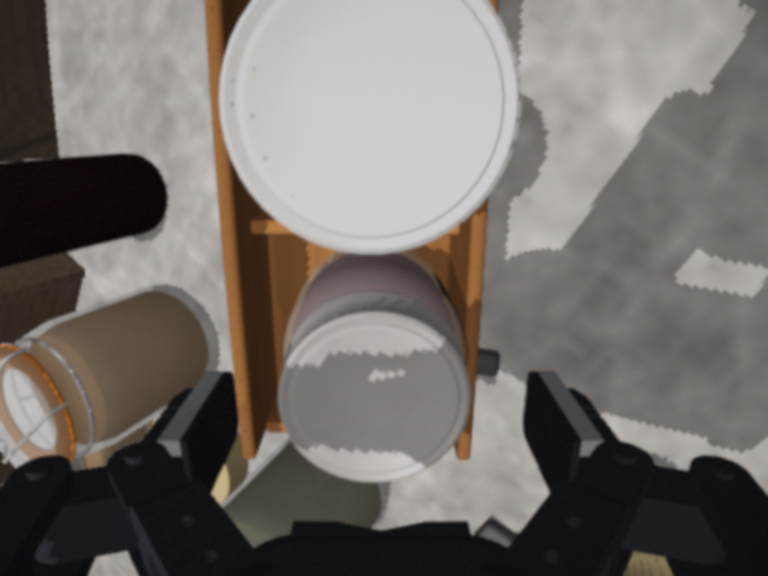

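The plum lid is centred at (374,396) with horizontal radius 95 px, between the open fingers and slightly ahead of them.

```bash
python3 - <<'E'
from h import *
C,im=load('w6');p,R=tool();K=C[0];print(K[1,2])
for z in(-.018,-.022,-.026,-.030):
    o,r=rays(C,[np.array((374,396))/1.5,np.array((469,396))/1.5]);Q=p+R[:,2]*z
    X=o+r*(((Q-o)@R[:,2])/(r@R[:,2]))[:,None];print(z,((X-p)@R*1000).round(1).tolist())
E
```

```text
189.25143615222373
-0.018 [[-6.9, -2.6, -18.0], [-7.1, 28.7, -18.0]]
-0.022 [[-4.7, -2.6, -22.0], [-4.8, 27.9, -22.0]]
-0.026 [[-2.4, -2.5, -26.0], [-2.5, 27.0, -26.0]]
-0.03 [[-0.1, -2.5, -30.0], [-0.2, 26.2, -30.0]]
```

```bash
python3 -m inch '[[1,-4,-2.5,4,0,0,0],[1,0,0,0,0,0,0],[0,0,0,0,0,0,0],[0,0,0,0,0,0,0],[0,0,0,0,0,0,0],[0,0,0,0,0,0,0],[0,0,0,0,0,0,0],[0,0,0,0,0,0,0]]' 60 && python3 -m inch '[[0,0,0,-3,0,0,0],[0,0,0,-5,0,0,0],[0,0,0,-10,0,0,0],[0,0,0,-20,0,0,0],[0,0,0,-30,0,0,0],[0,0,0,-35,0,0,0],[0,0,0,0,0,0,0]]'
python3 - <<'E'
from h import *
C,im=snap('wrist','w7');p,R=tool();print(((p-P0)@np.c_[UX,UY,UN]*1000).round(1))
E
```

```text
t: 13.95
tool_pos: [0.6509, 0.041, 0.101]
orientation: [-2.741, 0.001, -2.601]
wrist_force: [-2.6, 3.0, 5.7]
grip_width: 0.0561
grip_force: 62.0
t: 14.53
tool_pos: [0.6323, 0.0775, 0.201]
orientation: [-2.738, 0.01, -2.599]
wrist_force: [2.7, 0.6, -1.7]
grip_width: 0.0558
grip_force: 65.2
[ -6.9  91.9 162.1]
```

View pics/w7.png

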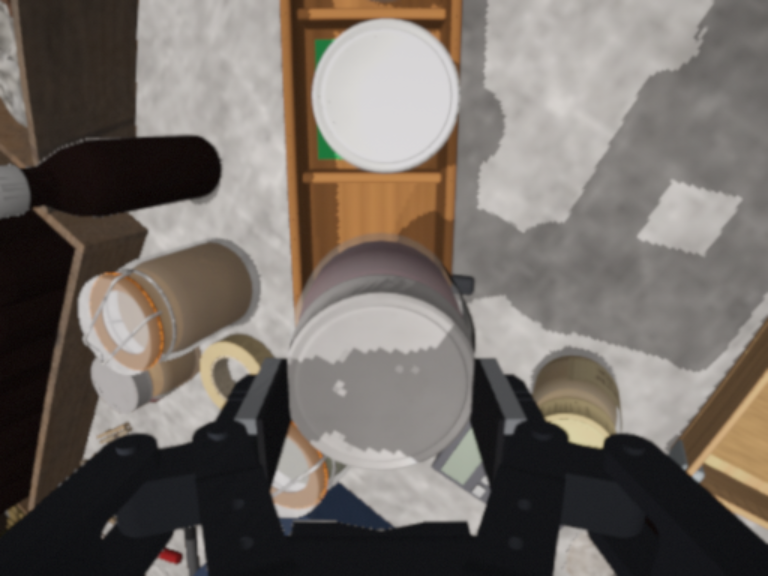

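That was picture 10, so I'll work from numbers from here. The plum jar is held level with its lid at (381,380), and the pickle jar stands in its place. Next I'll check clearance to the syrup bottle near the far crate compartment and plan the transfer.

```bash
python3 - <<'E'
from h import *
C,im=load('w2');print('syrup base',onz(C,np.array([[262,428],[260,461]])/1.5,0).round(3),'honey base',onz(C,np.array([[145,350]])/1.5,0.02).round(3),'peach base',onz(C,np.array([[470,440]])/1.5,.02).round(3))
C1,_=load('w1');print('syrup w1',onz(C1,np.array([[650,405]])/1.5,0).round(3))
cr=onz(C,np.array([[323,140],[479,197],[372,450],[240,408]])/1.5,.042)
T=np.array([.616,.314]);q=np.r_[T,.24]
p,R=tool();print('untilt then',plan(q,Rv,(p,Rv)))
E
```

```text
syrup base [[0.712 0.3   0.   ]
 [0.743 0.314 0.   ]] honey base [[0.685 0.19  0.02 ]] peach base [[0.622 0.447 0.02 ]]
syrup w1 [[0.749 0.324 0.   ]]
untilt then (array([-108.9,  211.9,  -41.5]), array([ 0.,  0., -0.]))
```

```bash
python3 -m inch '[[0,0,0,0,-0.1,0,0],[0,0,0,0,-0.1,0,0],[0,0,0,0,-0.1,0,0],[0,0,0,0,-0.1,0,0],[0,-15.6,30.3,-4,0,0,0],[0,-15.6,30.3,-4,0,0,0],[0,-15.6,30.3,-4,0,0,0],[0,-15.6,30.3,-4,0,0,0],[0,-15.6,30.3,-4,0,0,0],[0,-15.6,30.3,-4,0,0,0],[0,-15.6,30.3,-4,0,0,0],[0,0,0,0,0,0,0]]' && python3 -m inch '[[0,0,0,0,0,0,0],[0,0,0,0,0,0,0]]'
python3 - <<'E'
from h import *
C,im=snap('wrist','w8');p,R=tool();print(p,plan([.616,.314,.075],Rv))
# steel/wood crate near rim seen? find bright card/wood mask extents and held-lid circle
hs=cv2.cvtColor(im,cv2.COLOR_RGB2HSV)
w=((hs[...,0]>8)&(hs[...,0]<28)&(hs[...,1]>60)&(hs[...,2]>60)).astype(np.uint8)
w=cv2.morphologyEx(w,cv2.MORPH_CLOSE,np.ones((9,9)))
cs=sorted(cv2.findContours(w,0,cv2.CHAIN_APPROX_SIMPLE)[0],key=cv2.contourArea)[-5:]
for c in cs[::-1]:
    print(cv2.contourArea(c),cv2.boundingRect(c)); 
    if cv2.contourArea(c)>1500:
        q=cv2.approxPolyDP(c,6,True)[:,0];print(np.c_[q,onz(C,q,.042)[:,:2].round(3)].tolist())
E
```

```text
t: 15.58
tool_pos: [0.6129, 0.3197, 0.2213]
orientation: [3.137, 0.002, -2.596]
wrist_force: [-0.1, 0.6, -2.8]
grip_width: 0.0551
grip_force: 65.6
t: 15.75
tool_pos: [0.6136, 0.3121, 0.2204]
orientation: [-3.141, -0.004, -2.601]
wrist_force: [0.2, -0.0, -4.8]
grip_width: 0.0555
grip_force: 65.6
[0.61390016 0.31149156 0.22069277] (array([ -3.6,   1.1, 145.7]), array([ 0.   , -0.003, -0.001]))
16616.0 (191, 0, 169, 198)
[[359.0, 45.0, 0.46, 0.339], [256.0, 0.0, 0.478, 0.232], [191.0, 194.0, 0.679, 0.271], [200.0, 197.0, 0.677, 0.281], [200.0, 181.0, 0.661, 0.273], [210.0, 183.0, 0.657, 0.283], [244.0, 158.0, 0.615, 0.301], [274.0, 162.0, 0.602, 0.33], [299.0, 185.0, 0.61, 0.366]]
14705.5 (321, 0, 191, 299)
[[408.0, 0.0, 0.398, 0.356], [496.0, 70.0, 0.398, 0.476], [500.0, 82.0, 0.405, 0.488], [468.0, 84.0, 0.427, 0.459], [373.0, 218.0, 0.599, 0.459], [352.0, 202.0, 0.596, 0.427], [337.0, 202.0, 0.605, 0.413], [322.0, 216.0, 0.627, 0.408], [323.0, 232.0, 0.642, 0.42], [354.0, 263.0, 0.656, 0.475], [354.0, 247.0, 0.639, 0.462], [377.0, 240.0, 0.618, 0.48], [388.0, 255.0, 0.627, 0.504], [3
[... 415 characters left out ...]
[511.0, 0.0, 0.332, 0.447]]
2505.0 (0, 0, 32, 112)
[[0.0, 0.0, 0.6, 0.004], [0.0, 111.0, 0.704, 0.048], [29.0, 108.0, 0.685, 0.077], [22.0, 107.0, 0.688, 0.069], [22.0, 92.0, 0.673, 0.064], [31.0, 90.0, 0.666, 0.072], [24.0, 23.0, 0.608, 0.038], [13.0, 25.0, 0.616, 0.028], [11.0, 0.0, 0.594, 0.015]]
1864.0 (76, 130, 77, 69)
[[139.0, 134.0, 0.649, 0.194], [116.0, 132.0, 0.66, 0.172], [81.0, 151.0, 0.698, 0.146], [77.0, 174.0, 0.724, 0.152], [78.0, 161.0, 0.71, 0.148], [96.0, 151.0, 0.689, 0.161], [125.0, 164.0, 0.686, 0.194], [122.0, 186.0, 0.71, 0.202], [96.0, 195.0, 0.735, 0.181], [117.0, 193.0, 0.72, 0.2], [149.0, 168.0, 0.677, 0.219], [152.0, 151.0, 0.658, 0.214]]
664.0 (368, 349, 44, 35)
```

```bash
python3 -m inch '[[0,-5,1,25,0,0,0],[0,0,0,33,0,0,0],[0,0,0,33,0,0,0],[0,0,0,30,0,0,0],[0,0,0,15,0,0,0],[0,0,0,6,0,0,0],[0,0,0,0,0,0,0],[0,0,0,0,0,0,0]]' && python3 -m inch '[[0,0,0,2,0,0,0],[0,0,0,2,0,0,0],[0,0,0,0,0,0,0]]'&& python3 -m inch '[[0,0,0,2,0,0,0],[0,0,0,0,0,0,0]]'&& python3 -m inch '[[0,0,0,1.5,0,0,0],[0,0,0,0,0,0,0]]'&& python3 -m inch '[[0,0,0,1.5,0,0,0],[0,0,0,0,0,0,0]]'
```

```text
t: 16.47
tool_pos: [0.6195, 0.3153, 0.0809]
orientation: [-3.141, 0.001, -2.603]
wrist_force: [0.7, -0.1, -3.3]
grip_width: 0.0556
grip_force: 65.6
t: 16.72
tool_pos: [0.6191, 0.3163, 0.0775]
orientation: [-3.141, 0.002, -2.601]
wrist_force: [0.3, 0.2, -3.5]
grip_width: 0.0552
grip_force: 65.6
t: 16.88
tool_pos: [0.6185, 0.3162, 0.0746]
orientation: [-3.142, 0.0, -2.601]
wrist_force: [-0.8, -0.0, -4.7]
grip_width: 0.0556
grip_force: 65.6
t: 17.05
tool_pos: [0.6183, 0.3162, 0.0727]
orientation: [3.142, -0.0, -2.601]
wrist_force: [0.1, -1.2, -4.6]
grip_width: 0.0557
grip_force: 65.6
t: 17.22
tool_pos: [0.6183, 0.3161, 0.071]
orientation: [3.141, -0.0, -2.601]
wrist_force: [0.3, 0.4, -3.6]
grip_width: 0.0554
grip_force: 65.6
```

```bash
python3 -m inch '[[0,0,0,1.5,0,0,0],[0,0,0,0,0,0,0]]'&& python3 -m inch '[[0,0,0,1.5,0,0,0],[0,0,0,0,0,0,0]]'&& python3 -m inch '[[0,0,0,1.5,0,0,0],[0,0,0,0,0,0,0]]'&& python3 -m inch '[[0,0,0,1.5,0,0,0],[0,0,0,0,0,0,0]]'
```

```text
t: 17.38
tool_pos: [0.6183, 0.3161, 0.0695]
orientation: [3.141, -0.0, -2.601]
wrist_force: [0.1, 0.9, -3.8]
grip_width: 0.0556
grip_force: 65.6
t: 17.55
tool_pos: [0.6183, 0.3161, 0.068]
orientation: [3.141, -0.0, -2.601]
wrist_force: [0.6, 0.8, -3.4]
grip_width: 0.0554
grip_force: 65.6
t: 17.72
tool_pos: [0.6183, 0.3161, 0.0665]
orientation: [3.141, -0.0, -2.601]
wrist_force: [-0.0, 1.1, -4.3]
grip_width: 0.0555
grip_force: 65.6
t: 17.88
tool_pos: [0.6183, 0.3161, 0.065]
orientation: [3.142, -0.0, -2.601]
wrist_force: [-0.7, -0.3, -4.1]
grip_width: 0.0553
grip_force: 65.6
```

```bash
python3 -m inch '[[0,0,0,1.5,0,0,0],[0,0,0,0,0,0,0]]'|grep -E 'pos|wrist'&& python3 -m inch '[[0,0,0,1.5,0,0,0],[0,0,0,0,0,0,0]]'|grep -E 'pos|wrist'&& python3 -m inch '[[0,0,0,1.5,0,0,0],[0,0,0,0,0,0,0]]'|grep -E 'pos|wrist'
```

```text
tool_pos: [0.6183, 0.3161, 0.0635]
wrist_force: [0.9, -0.4, -3.6]
tool_pos: [0.6183, 0.3161, 0.0621]
wrist_force: [-0.6, -0.0, -3.5]
tool_pos: [0.6189, 0.3164, 0.0614]
wrist_force: [-0.3, 0.7, -1.3]
```

```bash
python3 -m inch '[[0,0,0,1.5,0,0,0],[0,0,0,0,0,0,0]]'|grep -E 'pos|wrist'&& python3 -m inch '[[0.8,0,0,0,0,0,0],[1,0,0,0,0,0,0],[1,0,0,0,0,0,0],[1,0,0,0,0,0,0],[1,0,0,-10,0,0,0],[1,0,0,-25,0,0,0],[1,0,0,-35,0,0,0],[1,0,0,-35,0,0,0],[1,0,0,-35,0,0,0],[1,0,0,0,0,0,0]]'
python3 - <<'E'
from h import *
C,im=snap('wrist','w9');p,R=tool();print(p)
circ(C,im,.091,32,50,p2=22)
A=P0-.09*UY-.008*UX;H=A+UN*.16
q=np.r_[p[:2],.26]
print('to amber hover',H,plan(H,Rt,(p,Rv)))
E
```

```text
tool_pos: [0.6193, 0.3167, 0.0613]
wrist_force: [-2.4, -1.0, 3.8]
t: 19.38
tool_pos: [0.6236, 0.3179, 0.2093]
orientation: [-3.138, 0.017, -2.601]
wrist_force: [1.2, 0.5, 0.8]
grip_width: 0.0854
grip_force: 0.0
[0.62188102 0.31731275 0.20585989]
circ 384.0 240.0 58.0 [0.6122 0.3125 0.091 ] rad mm 33.6
circ 701.0 307.0 68.0 [0.545  0.5049 0.091 ] rad mm 48.8
circ 543.0 436.0 58.0 [0.6724 0.4737 0.091 ] rad mm 40.7
circ 559.0 377.0 50.0 [0.6309 0.455  0.091 ] rad mm 33.4
circ 177.0 220.0 49.0 [0.6637 0.2032 0.091 ] rad mm 29.4
circ 537.0 336.0 58.0 [0.6148 0.4251 0.091 ] rad mm 37.2
circ 138.0 240.0 48.0 [0.6869 0.1871 0.091 ] rad mm 29.7
circ 737.0 330.0 58.0 [0.544  0.5385 0.091 ] rad mm 44.4
to amber hover [ 0.4757528  -0.01686544  0.196232  ] (array([ 297.7, -211.4,    9.6]), array([ 0.401, -0.   , -0.   ]))
```

```bash
python3 -m inch '[[1,33,-23.5,1,0,0,0],[1,33,-23.5,1,0,0,0],[1,33,-23.5,1,0,0,0],[1,33,-23.5,1,0,0,0],[1,33,-23.5,1,0,0,0],[1,33,-23.5,1,0,0,0],[1,33,-23.5,1,0,0,0],[1,33,-23.5,1,0,0,0],[1,33,-23.5,1,0,0,0]]' >/dev/null && python3 -m inch '[[1,0,0,0,0.1,0,0],[1,0,0,0,0.1,0,0],[1,0,0,0,0.1,0,0],[1,0,0,0,0.1,0,0],[1,0,0,0,0,0,0],[1,0,0,0,0,0,0]]'
python3 - <<'E'
from h import *
C,im=snap('wrist','w10');p,R=tool();print(((p-P0)@np.c_[UX,UY,UN]*1000).round(1),Ro.from_matrix(R.T@Rt).as_rotvec().round(3),robot.get_state()['joints'].round(2))
g=cv2.medianBlur(cv2.cvtColor(im,cv2.COLOR_RGB2GRAY),5)
hc=cv2.HoughCircles(g,cv2.HOUGH_GRADIENT,1.2,20,param1=100,param2=18,minRadius=30,maxRadius=60)[0]
F=P0+.003*UN+.086*UN
for u,v,r_ in hc[:8]:
    o,r=rays(C,[[u,v]]);X=o+r[0]*(((F-o)@UN)/(r[0]@UN));print(u,v,r_,'disp',((X-P0)@np.c_[UX,UY,UN]*1000).round(1),'tool',((X-p)@R*1000).round(1))
A=P0-.0918*UY-.0077*UX+.086*UN;print('pred px',proj(C,A),'pickle',proj(C,P0-.0083*UX+.125*UN))
E
```

```text
t: 20.68
tool_pos: [0.4709, -0.0173, 0.1894]
orientation: [-2.755, -0.004, -2.599]
wrist_force: [0.8, -0.2, -0.0]
grip_width: 0.0856
grip_force: 0.0
[-11.3 -93.7 154.7] [ 0.014 -0.002  0.   ] [-0.06  0.33  1.97 -0.52  0.68 -1.79]
246.6 197.40001 39.48 disp [ -7.6 -93.1  89.1] tool [-0.7 -4.7 65.6]
246.6 351.0 45.96 disp [-7.  48.5 89.1] tool [-142.2   -5.3   65.3]
264.6 185.40001 59.28 disp [ -20.6 -102.2   89.1] tool [ 8.4  8.3 65.8]
245.40001 168.6 57.96 disp [  -6.8 -114.7   89.1] tool [20.8 -5.4 65.6]
245.40001 249.00002 57.96 disp [ -6.5 -51.4  89.1] tool [-42.4  -5.7  65.5]
237.00002 274.2 48.72 disp [  0.2 -29.2  89.1] tool [-64.6 -12.5  65.3]
258.6 293.40002 59.28 disp [-17.  -11.2  89.1] tool [-82.5   4.7  65.5]
59.4 201.00002 55.32 disp [133.1 -90.4  89.1] tool [  -3.4 -145.2   63.6]
pred px [[246.80778033 197.56015493]] pickle [[247.95374935 335.65146609]]
```

```bash
python3 -m inch '[[1,-1,-4.5,20,0.014,0,0],[1,0,0,30,0,0,0],[1,0,0,25,0,0,0],[1,0,0,12,0,0,0],[1,0,0,5,0,0,0],[1,0,0,0,0,0,0],[0,0,0,0,0,0,0],[0,0,0,0,0,0,0],[0,0,0,0,0,0,0],[0,0,0,0,0,0,0],[0,0,0,0,0,0,0],[0,0,0,0,0,0,0]]' 60 && python3 -m inch '[[0,0,0,-3,0,0,0],[0,0,0,-5,0,0,0],[0,0,0,-10,0,0,0],[0,0,0,-20,0,0,0],[0,0,0,-30,0,0,0],[0,0,0,-35,0,0,0],[0,0,0,0,0,0,0]]'
python3 - <<'E'
from h import *
C,im=snap('wrist','w11');p,R=tool();print(((p-P0)@np.c_[UX,UY,UN]*1000).round(1),robot.get_state()['joints'].round(2))
circ(C,im,.2,50,75)
T=np.array([.567,.3048])-.05*np.array([.982,.191]);print(T,'after untilt',plan(np.r_[T,.22],Rv,(p,Rv)))
E
```

```text
t: 21.73
tool_pos: [0.5031, -0.056, 0.1157]
orientation: [-2.719, 0.009, -2.596]
wrist_force: [1.7, -1.6, 3.7]
grip_width: 0.0124
grip_force: 0.6
t: 22.32
tool_pos: [0.4741, -0.0155, 0.2066]
orientation: [-2.734, 0.006, -2.6]
wrist_force: [0.9, -0.3, -1.2]
grip_width: -0.0001
grip_force: 0.0
[ -6.3 -91.6 168.6] [-0.05  0.3   1.96 -0.53  0.71 -1.79]
circ 428.0 269.0 99.0 [ 0.4413 -0.0193  0.2   ] rad mm 33.3
circ 357.0 269.0 98.0 [ 0.4577 -0.0407  0.2   ] rad mm 36.5
circ 395.0 256.0 80.0 [ 0.4447 -0.0312  0.2   ] rad mm 28.2
circ 411.0 305.0 107.0 [ 0.4562 -0.017   0.2   ] rad mm 37.5
circ 375.0 298.0 76.0 [ 0.4627 -0.0293  0.2   ] rad mm 28.6
circ 104.0 284.0 88.0 [ 0.5505 -0.1504  0.2   ] rad mm 60.5
circ 404.0 339.0 86.0 [ 0.4692 -0.0121  0.2   ] rad mm 31.5
circ 6.0 433.0 109.0 [ 0.7383 -0.207   0.2   ] rad mm 137.0
[0.5179  0.29525] after untilt (array([-198.5,  244.4,  -15.3]), array([ 0.,  0., -0.]))
```

The fingers slipped off the amber lid because the grip was too high. I'll open them and check where the jar is now.

```bash
python3 -m inch '[[1,0,0,0,0,0,0],[1,0,0,0,0,0,0],[1,0,0,0,0,0,0],[1,0,0,0,0,0,0],[1,0,0,0,0,0,0],[1,0,0,0,0,0,0]]'
cat > am.py <<'E'
from h import *
import sys
C,im=snap('wrist',sys.argv[1]);p,R=tool();print(((p-P0)@np.c_[UX,UY,UN]*1000).round(1),Ro.from_matrix(R.T@Rt).as_rotvec().round(3))
g=cv2.medianBlur(cv2.cvtColor(im,cv2.COLOR_RGB2GRAY),5)
hc=cv2.HoughCircles(g,cv2.HOUGH_GRADIENT,1.2,20,param1=100,param2=18,minRadius=30,maxRadius=60)[0]
F=P0+.005*UN+.086*UN
for u,v,r_ in hc[:5]:
    o,r=rays(C,[[u,v]]);X=o+r[0]*(((F-o)@UN)/(r[0]@UN));X2=o+r[0]*(((F+.036*UN-o)@UN)/(r[0]@UN));print(u.round(1),v.round(1),r_,'disp',((X-P0)@np.c_[UX,UY,UN]*1000).round(1),'tool',((X-p)@R*1000).round(1),'disp@122',((X2-P0)@np.c_[UX,UY,UN]*1000).round(1))
print('pred amber',proj(C,P0-.0918*UY-.0077*UX+.089*UN),'pickle',proj(C,P0-.0083*UX+.0013*UY+.125*UN))
E
python3 am.py w12
```

```text
t: 22.87
tool_pos: [0.4727, -0.0177, 0.2012]
orientation: [-2.739, -0.003, -2.603]
wrist_force: [-0.7, -0.2, 0.4]
grip_width: 0.0721
grip_force: 0.0
[ -6.8 -93.2 165.2] [-0.001 -0.003 -0.001]
263.4 185.4 48.6 disp [-13.2 -98.5  91.1] tool [ 5.1  6.5 74.1] disp@122 [ -12.1 -109.1  127.1]
255.0 215.4 59.28 disp [ -7.  -74.5  91.1] tool [-18.9   0.3  74. ] disp@122 [ -6.8 -88.7 127.1]
253.8 295.8 56.64 disp [-6.1 -1.9 91.1] tool [-91.4  -0.6  73.8] disp@122 [ -6.  -27.1 127.1]
255.0 339.0 44.64 disp [-7.1 43.9 91.1] tool [-137.1    0.5   73.6] disp@122 [ -6.9  11.8 127.1]
253.8 318.6 38.16 disp [-6.1 21.6 91.1] tool [-114.8   -0.6   73.7] disp@122 [ -6.   -7.2 127.1]
pred amber [[255.96126363 192.91293002]] pickle [[256.84013521 326.07679774]]
```

```bash
cat > lid.py <<'E'
from h import *
import sys
C,im=load(sys.argv[1]);u0,v0=map(float,sys.argv[2:4])
hs=cv2.cvtColor(im,cv2.COLOR_RGB2HSV);print('sat',[int(hs[int(v0)+d,int(u0),1]) for d in range(-70,71,7)],'\nrow',[int(hs[int(v0),int(u0)+d,1]) for d in range(-70,71,7)])
m=(hs[...,1]<60).astype(np.uint8);m=cv2.morphologyEx(m,cv2.MORPH_OPEN,np.ones((5,5)))
n,l,st,ce=cv2.connectedComponentsWithStats(m)
for i in range(1,n):
    if 1000<st[i,4]<12000 : print('comp',st[i],ce[i].round(1))
E
python3 lid.py w10 247 197; python3 lid.py w12 256 193
```

```text
sat [154, 154, 80, 62, 13, 12, 10, 10, 11, 10, 12, 12, 11, 11, 11, 10, 40, 42, 39, 41, 40] 
row [11, 110, 161, 164, 83, 10, 10, 11, 12, 12, 12, 11, 11, 9, 11, 14, 162, 14, 14, 12, 14]
comp [ 403    0  109  132 6368] [479.2  45.8]
comp [ 206  150   81   87 5617] [245.8 193.2]
sat [161, 156, 121, 67, 22, 11, 11, 11, 9, 10, 11, 13, 11, 11, 11, 10, 38, 37, 37, 39, 38] 
row [11, 13, 159, 158, 158, 10, 10, 9, 10, 11, 11, 13, 11, 11, 12, 11, 161, 13, 13, 15, 13]
comp [ 409    0  103   98 5331] [480.2  39.8]
comp [   0    8   58  127 1644] [11.  62.2]
```

```bash
python3 -m inch '[[1,0,0,20,0,0,0],[1,0,0,30,0,0,0],[1,0,0,25,0,0,0],[1,0,0,17,0,0,0],[1,0,0,10,0,0,0],[1,0,0,3,0,0,0],[1,0,0,0,0,0,0],[1,0,0,0,0,0,0],[1,0,0,0,0,0,0]]' && python3 am.py w13 && python3 lid.py w13 252 265
```

```text
t: 23.67
tool_pos: [0.4943, -0.0527, 0.1061]
orientation: [-2.737, -0.0, -2.602]
wrist_force: [-1.1, 0.2, -0.5]
grip_width: 0.0852
grip_force: 0.0
[ -6.1 -92.7  61.5] [-0.003 -0.001 -0.001]
267.0 256.2 54.0 disp [-11.3 -95.   91.1] tool [  2.4   5.  -29.6] disp@122 [  -9.7 -114.7  127.1]
246.6 257.4 51.36 disp [ -2.  -94.4  91.1] tool [  1.8  -4.2 -29.6] disp@122 [  -2.9 -114.2  127.1]
261.0 207.0 50.04 disp [  -8.4 -118.8   91.1] tool [ 26.1   2.1 -29.6] disp@122 [  -7.6 -132.1  127.1]
175.8 311.4 38.04 disp [ 32.8 -64.4  91.1] tool [-28.3 -39.  -29.5] disp@122 [ 22.5 -92.3 127.1]
348.6 306.6 57.96 disp [-51.3 -67.1  91.1] tool [-25.4  45.1 -29.7] disp@122 [-39.  -94.2 127.1]
pred amber [[259.0356705  259.96156778]] pickle [[260.10330037 467.21030735]]
sat [15, 11, 10, 10, 11, 11, 12, 12, 11, 12, 12, 10, 14, 12, 14, 11, 10, 28, 39, 42, 38] 
row [165, 164, 54, 13, 15, 13, 10, 12, 12, 14, 12, 12, 14, 12, 12, 12, 14, 12, 12, 14, 117]
comp [ 447    0   65   96 2443] [493.5  35.5]
comp [  19  310   99   74 4218] [ 65.8 351.1]
```

```bash
python3 -m inch '[[1,0,0,6.5,0,0,0],[1,0,0,0,0,0,0],[1,0,0,0,0,0,0],[0,0,0,0,0,0,0],[0,0,0,0,0,0,0],[0,0,0,0,0,0,0],[0,0,0,0,0,0,0],[0,0,0,0,0,0,0],[0,0,0,0,0,0,0]]' 60
```

```text
t: 24.47
tool_pos: [0.4949, -0.0545, 0.1]
orientation: [-2.738, -0.001, -2.602]
wrist_force: [-2.6, 4.6, 6.7]
grip_width: 0.0562
grip_force: 61.6
```

Gripped at 56 mm width, the same as the plum. Lifting now.

```bash
python3 -m inch '[[0,0,0,-3,0,0,0],[0,0,0,-5,0,0,0],[0,0,0,-10,0,0,0],[0,0,0,-20,0,0,0],[0,0,0,-30,0,0,0],[0,0,0,-35,0,0,0],[0,0,0,0,0,0,0],[0,0,0,0,0,0,0]]'
python3 - <<'E'
from h import *
p,R=tool()
T=np.array([.567,.3048])-.05*np.array([.982,.191]);print(T,'after untilt',plan(np.r_[T,.22],Rv,(p,Rv)))
E
```

```text
t: 25.13
tool_pos: [0.4751, -0.0197, 0.1955]
orientation: [-2.737, 0.002, -2.601]
wrist_force: [-0.3, 0.5, -3.8]
grip_width: 0.0558
grip_force: 65.1
[0.5179  0.29525] after untilt (array([-199.2,  248.2,  -24.5]), array([ 0.,  0., -0.]))
```

```bash
python3 -m inch '[[0,0,0,-30,0,0,0],[0,0,0,0,-0.1,0,0],[0,0,0,0,-0.1,0,0],[0,0,0,0,-0.1,0,0],[0,0,0,0,-0.1,0,0],[0,-24.9,30,0,0,0,0],[0,-24.9,30,0,0,0,0],[0,-24.9,30,0,0,0,0],[0,-24.9,30,0,0,0,0]]' && python3 -m inch '[[0,-24.9,30,0,0,0,0],[0,-24.9,30,0,0,0,0],[0,-24.9,30,0,0,0,0],[0,-24.9,30,0,0,0,0],[0,0,0,0,0,0,0],[0,0,0,0,0,0,0]]'
python3 - <<'E'
from h import *
print(plan([.5175,.296,.08],Rv))
C,im=snap('wrist','w14');hs=cv2.cvtColor(im,cv2.COLOR_RGB2HSV)
w=((hs[...,0]>8)&(hs[...,0]<28)&(hs[...,1]>60)&(hs[...,2]>60)).astype(np.uint8);w=cv2.morphologyEx(w,cv2.MORPH_CLOSE,np.ones((9,9)))
for c in sorted(cv2.findContours(w,0,cv2.CHAIN_APPROX_SIMPLE)[0],key=cv2.contourArea)[-2:]:
    q=cv2.approxPolyDP(c,6,True)[:,0];print(np.c_[q,onz(C,q,.042)[:,:2].round(3)].tolist())
E
```

```text
t: 25.88
tool_pos: [0.492, 0.1433, 0.2187]
orientation: [-3.139, -0.006, -2.607]
wrist_force: [1.1, -0.5, -3.3]
grip_width: 0.0556
grip_force: 66.1
t: 26.38
tool_pos: [0.5154, 0.299, 0.2176]
orientation: [-3.138, -0.006, -2.599]
wrist_force: [-0.9, -0.9, -3.9]
grip_width: 0.0563
grip_force: 66.1
(array([ -1.1,  -3.1, 137.6]), array([-0.003, -0.006,  0.001]))
[[316.0, 137.0, 0.459, 0.339], [219.0, 99.0, 0.478, 0.235], [169.0, 250.0, 0.653, 0.267], [176.0, 239.0, 0.636, 0.268], [192.0, 239.0, 0.626, 0.284], [202.0, 207.0, 0.587, 0.275], [232.0, 193.0, 0.556, 0.295], [263.0, 190.0, 0.536, 0.322], [301.0, 201.0, 0.525, 0.364], [297.0, 180.0, 0.508, 0.347]]
[[286.0, 0.0, 0.366, 0.243], [277.0, 24.0, 0.388, 0.247], [511.0, 188.0, 0.387, 0.563], [511.0, 0.0, 0.236, 0.432], [300.0, 0.0, 0.359, 0.254], [298.0, 7.0, 0.365, 0.256]]
```

```bash
python3 -m inch '[[0,-2,-2.5,25,0,0,0],[0,0,0,33,0,0,0],[0,0,0,33,0,0,0],[0,0,0,30,0,0,0],[0,0,0,18,0,0,0],[0,0,0,7,0,0,0],[0,0,0,0,0,0,0],[0,0,0,0,0,0,0]]'| grep -E 'pos|wrist' && python3 -m inch '[[0,0,0,2,0,0,0],[0,0,0,2,0,0,0],[0,0,0,0,0,0,0]]'| grep -E 'pos|wrist'&& python3 -m inch '[[0,0,0,1.5,0,0,0],[0,0,0,0,0,0,0]]'| grep -E 'pos|wrist'&& python3 -m inch '[[0,0,0,1.5,0,0,0],[0,0,0,0,0,0,0]]'| grep -E 'pos|wrist'
```

```text
tool_pos: [0.5199, 0.2954, 0.0747]
wrist_force: [-0.1, -0.4, -3.4]
tool_pos: [0.5201, 0.2965, 0.0717]
wrist_force: [0.4, 0.5, -4.1]
tool_pos: [0.5195, 0.2966, 0.0696]
wrist_force: [-0.2, 0.3, -3.3]
tool_pos: [0.5193, 0.2964, 0.0676]
wrist_force: [-0.4, 0.0, -4.9]
```

```bash
python3 -m inch '[[0,0,0,2,0,0,0],[0,0,0,0,0,0,0]]'| grep -E 'pos|wrist' && python3 -m inch '[[0,0,0,1.5,0,0,0],[0,0,0,0,0,0,0]]'| grep -E 'pos|wrist'&& python3 -m inch '[[0,0,0,1.5,0,0,0],[0,0,0,0,0,0,0]]'| grep -E 'pos|wrist'&& python3 -m inch '[[0,0,0,1.5,0,0,0],[0,0,0,0,0,0,0]]'| grep -E 'pos|wrist'
```

```text
tool_pos: [0.5192, 0.2963, 0.0653]
wrist_force: [-0.6, -0.5, -3.9]
tool_pos: [0.5192, 0.2963, 0.0638]
wrist_force: [-0.1, -0.1, -2.7]
tool_pos: [0.5193, 0.2963, 0.0623]
wrist_force: [0.1, 0.1, -3.3]
tool_pos: [0.5193, 0.2963, 0.0609]
wrist_force: [-0.3, -0.5, -3.2]
```

```bash
python3 -m inch '[[0,0,0,1.5,0,0,0],[0,0,0,0,0,0,0]]'| grep -E 'pos|wrist' && python3 -m inch '[[0,0,0,1.2,0,0,0],[0,0,0,0,0,0,0]]'| grep -E 'pos|wrist'
```

```text
tool_pos: [0.5196, 0.2964, 0.0596]
wrist_force: [0.0, 0.2, -3.4]
tool_pos: [0.5199, 0.2967, 0.0595]
wrist_force: [-1.7, 0.2, 3.6]
```

Contact. Releasing, then checking all three jars.

```bash
python3 -m inch '[[0.8,0,0,0,0,0,0],[1,0,0,0,0,0,0],[1,0,0,0,0,0,0],[1,0,0,0,0,0,0],[1,0,0,-10,0,0,0],[1,0,0,-25,0,0,0],[1,0,0,-35,0,0,0],[1,0,0,-35,0,0,0],[1,0,0,-35,0,0,0],[1,0,0,-35,0,0,0],[1,0,0,0,0,0,0],[1,0,0,0,0,0,0]]' | grep pos
python3 - <<'E'
from h import *
C,im=snap('wrist','w15');p,R=tool();print(p)
circ(C,im,.091,25,45,p2=22)
print('pred px*1.5',1.5*proj(C,[[.519,.296,.091],[.618,.316,.091]]))
hs=cv2.cvtColor(im,cv2.COLOR_RGB2HSV);m=cv2.morphologyEx((hs[...,1]<45).astype(np.uint8),cv2.MORPH_OPEN,np.ones((5,5)))
n,l,st,ce=cv2.connectedComponentsWithStats(m)
for i in range(1,n):
    if 800<st[i,4]<9000: print(st[i],ce[i].round(1),onz(C,[ce[i]],.091)[0].round(3))
E
```

```text
tool_pos: [0.5209, 0.2976, 0.237]
[0.51945595 0.29701709 0.23479107]
circ 676.0 332.0 63.0 [0.4639 0.502  0.091 ] rad mm 48.6
circ 372.0 267.0 64.0 [0.5331 0.2969 0.091 ] rad mm 41.6
circ 329.0 365.0 55.0 [0.6083 0.3068 0.091 ] rad mm 37.7
circ 490.0 485.0 52.0 [0.6348 0.4625 0.091 ] rad mm 40.2
circ 127.0 377.0 45.0 [0.6936 0.1877 0.091 ] rad mm 33.4
circ 395.0 246.0 59.0 [0.5131 0.3024 0.091 ] rad mm 37.3
circ 172.0 352.0 53.0 [0.6572 0.2086 0.091 ] rad mm 37.6
circ 608.0 404.0 42.0 [0.5334 0.4955 0.091 ] rad mm 32.6
pred px*1.5 [[381.76702022 248.38106547]
 [333.31435349 381.41590651]]
[ 225  134   62   64 3161] [255.5 165.7] [0.519 0.297 0.091]
[ 426  201   86   89 4672] [471.7 242. ] [0.47  0.54  0.091]
[ 358  247  131   74 4153] [420.5 284.5] [0.539 0.524 0.091]
[417 343  33  41 807] [431.4 364.7] [0.623 0.619 0.091]
```

```bash
python3 -m inch '[[1,0,0,-30,0,0,0],[1,20,-20,-22,0,0,0],[1,20,-20,-22,0,0,0],[1,20,-20,-22,0,0,0],[1,20,-20,-22,0,0,0],[1,20,-20,-22,0,0,0],[1,20,-20,-22,0,0,0],[1,20,-20,0,0,0,0],[1,0,0,0,0,0,0],[1,0,0,0,0,0,0],[1,0,0,0,0,0,0]]' | grep -E 'pos|^t'
python3 - <<'E'
from h import *
C,im=snap('wrist','w16');hs=cv2.cvtColor(im,cv2.COLOR_RGB2HSV)
E=np.array([[.519,.297,.091],[.618,.316,.091],P0-.0083*UX+.0013*UY+.122*UN])
px=proj(C,E);print(px.round(1))
g=cv2.cvtColor(im,cv2.COLOR_RGB2GRAY)
for (u,v),X,nm in zip(px,E,('amber','plum','pickle')):
    u,v=int(u),int(v);a=im[max(0,v-45):v+45,max(0,u-45):u+45]
    if a.size==0: continue
    s=hs[max(0,v-45):v+45,max(0,u-45):u+45]
    G=cv2.medianBlur(cv2.cvtColor(a,cv2.COLOR_RGB2GRAY),3)
    hc=cv2.HoughCircles(G,cv2.HOUGH_GRADIENT,1,8,param1=100,param2=12,minRadius=15,maxRadius=30)
    if hc is not None:
        for c in hc[0][:4]:
            q=[c[0]+max(0,u-45),c[1]+max(0,v-45)];print(nm,np.round(q,1),c[2],(onz(C,[q],X[2])[0]-X).round(4))
np.save('x.npy',im)
E
```

```text
t: 30.65
tool_pos: [0.4704, 0.1058, 0.3946]
[[343.8 233.7]
 [317.8 286.6]
 [156.2 179. ]]
amber [345.5 240.5] 22.5 [0.008 0.009 0.   ]
amber [332.5 219.5] 19.9 [-0.0104 -0.029   0.    ]
amber [311.5 270.5] 21.3 [ 0.0792 -0.0071 -0.    ]
plum [317.5 273.5] 27.1 [-0.0201 -0.0146 -0.    ]
plum [307.5 269.5] 29.3 [-0.018  -0.0327 -0.    ]
plum [314.5 264.5] 23.6 [-0.0313 -0.0281 -0.    ]
plum [318.5 292.5] 21.5 [ 0.0088  0.0074 -0.    ]
pickle [155.5 181.5] 22.5 [0.0035 0.0007 0.    ]
pickle [152.5 168.5] 27.1 [-0.0097 -0.01    0.    ]
pickle [178.5 162.5] 15.5 [-0.0331  0.0146  0.    ]
pickle [146.5 174.5] 16.0 [ 0.0011 -0.0132  0.    ]
```

```bash
python3 -c "
from plant import robot
print(robot.get_state()['t'],robot.hand_in())"
```

```text
the job is handed in; nothing more can be done
30.7 None
```

The job was handed in at 30.7 s. By the last camera check, the pickle jar stands on the green pad and the amber and plum jars stand upright in separate crate compartments. The first amber grasp slipped off its lid without moving the jar, and hand-in returned no verdict.

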